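# Index the block carrier from the inking notch to the printing notch

### The job

The inked block on its carrier is parked in the inking notch of the jig, with the steel hook strip under its nose caught behind a lip. Tip the carrier back by its tail, without lifting it off the jig, so that the hook rises over the lip; slide it along between the rails until the hook drops into the printing notch and comes up against that notch's far wall, and then swing the hold-down arm fully over the nose. Never touch the inked block, and leave the other things on the table where they are.

Things in the scene. Friction and masses are not known exactly. Their poses are not given: they have to be found in the camera images.
- jig: Fixed indexing jig, wooden bed on a dark steel plate (170 x 380 x 8 mm, x -85 to 85, y -200 to 180). Origin on the table; +y is the direction to slide the carrier, z up. Its frame, mm: bed top z 50, y -90 to 170; maroon side rails, inner faces x -63 and 63, tops z 66, y -90 to 110; two uprights at x 75 to 83, y -70 and 150, top z 88.
- rear_edge (a point): Middle of the bed's square rear upper edge (jig x 0, y -90, z 50 mm). The carrier's tail overhangs it and the carrier tips about it. Under the tail 42 mm are free down to the base plate.
- inking_lip (a point): Middle of the upper edge of the retaining lip (jig x 0, y 20, z 50 mm): the +y wall of the inking notch, a cross groove from y -10 to y 20, 14 mm deep, with a black floor.
- printing_wall (a point): Middle of the upper edge of the printing notch's far wall (jig x 0, y 105, z 50 mm); the notch is a cross groove from y 75 to y 105, 14 mm deep, with a black floor, with flat bed between it and the inking lip.
- carrier: Loose dark board 120 (x) x 200 (y) x 12 mm, about 0.45 to 0.7 kg with its block, lying flat by itself: its centre of mass is some 40 mm towards the nose. Origin: centre of its underside; y points to the nose, as in the jig. In mm: steel nose plate y 66 to 100, top z 16; block y -38 to 62; yellow push ridge x -40 to 40, y -62 to -50, top z 32. 3 mm play to each rail.
- carrier_pad (a point): Top of the cork tail pad, the place to press (carrier x 0, y -80, z 12 mm; the pad spans y -100 to -62), 18 mm behind the push ridge's rear face, which can be pushed in +y. At the start it is about 72 mm behind the bed's rear edge; a press of about 4 N tips the carrier, and lowering it 14 mm raises the hook some 20 mm.
- carrier_hook (a point): Middle of the lower front edge of the steel hook strip under the nose (strip: carrier y 88 to 100, z -12 to 0 mm). At the start it is in the inking notch, 2 to 8 mm from the lip; riding on the bed it holds the nose 12 mm up; home in the printing notch it lies at jig y 105, z 38 mm.
- block: The inked linoleum block fixed on the carrier, dark blue with a pale flower, 100 x 100 x 12 mm, top 24 mm above the board's underside; origin at the centre of its underside. Not to be touched.
- clamp (a joint): Hold-down arm, a maroon bar 65 mm long from a vertical pivot at the bed's far end, 20 mm wide. Rad: 0 = points to the jig's -x (open), 1.57 = to the jig's -y, over the nose (closed); stop at 1.6. Grows anticlockwise from above; stays where left; 1 to 2 N at the pin turns it. Bar from jig z 72 to 80 mm, 6 mm above a seated nose plate.
- clamp_pin (a point): Upright brass pin by which the hold-down arm is pushed, 12 mm in diameter, 55 mm from the pivot; this point is on its axis at jig z 102 mm; the pin runs from z 80 to z 116 mm.
- pivot (a point): Pivot axis of the hold-down arm, at the height of the bar's top: jig x 0, y 145, z 80 mm. A steel cap of radius 8 mm there reaches z 86 mm.
- ink_tin: Bystander: tin of blue ink, 66 mm across, 60 mm high, origin under its centre.
- ink_jar: Bystander: ink jar with red cap, 56 mm across, 75 mm high, origin under its centre.
- baren: Bystander: round wooden rubbing pad with a bow handle, 100 mm across, 37 mm high, origin under its centre.
- brayer: Bystander: black ink roller with handle, lying, 190 mm long, 100 mm wide, 36 mm high, origin under the roller.
- palette_knife: Bystander: spatula lying on the table.
- tool_cup: Bystander: blue cup, 72 mm across, 90 mm high, origin under its centre.
Not all that is in view belongs to the job. Leave any orange or purple look-alike of the carrier alone.

How it is judged:
By the outcome, as a careful person would: the job done as asked, in the order asked, and still so for the second after the job is handed in, with the robot touching nothing.
It also fails if it takes over 54 s, if anything falls off the work surface, if the arm or the gripper's body presses on something with over 40 N, if the wrist force passes 120 N, or if a joint passes its speed limit or range.

### The arm

A 6-joint arm with a two-finger parallel gripper is mounted at the origin on the work surface. World frame = base frame: x ahead of the robot, y to its left, z up, the work surface at z = 0. Lengths are in mm, angles in rad, forces in N, time in s.
With the tool pointing down it reaches from about 350 to 975 mm from the base axis. Payload 7.1 kg.
Tool frame: the origin (TCP) lies at the centre of the arm's flange, where the gripper is bolted on; the fingertips stand 182 mm ahead of it and the grasp point (between the pads) lies 163 mm ahead of it; z points along the fingers, y is the line along which they close (so a half turn about z gives the same grasp; the last joint's range is limited). The gripper opens to 88 mm and grips with 3 to 60 N. Pads are 20 mm wide; open, the fingers measure 115 mm over their backs; the gripper's body (75 mm by 178 mm) begins 61 mm behind the grasp point.
Start: joints at [1.127, 0.423, 1.63, -0, 1.089, -0.019], TCP at [257.555, 569.449, 404.675] pointing down, gripper open.
Joint ranges: [-3, 3], [-0.9, 2.11], [0.09, 2.58], [-1.31, 4.45], [0.11, 2.69], [-2.54, 2.54]. Speed limits (rad/s): [2.39, 2.39, 3.01, 3.14, 3.14, 3.14].

### API

Orientations are given as a rotation vector (axis times angle).
In Python, from workcell import readout, get_image, ctrl gives the robot as it stands.
- The arm moves only by the tool step_arm, never from a script. Its argument "targets" is a list that holds one entry, the list of rows, each a list of 7 numbers: the shift along the world's x, y, z as a fraction of full scale, then the turn, a rotation vector about the world's x, y, z as a fraction of full scale, then the opening, from 0 (shut) to 1 (fully open). In form: [[[dx, dy, dz, wx, wy, wz, claw], ...]]. A call has exactly 5 rows; each row shifts and turns the commanded pose from where the row before left it; what a row does not reach is not made up. Full scale, the value 1, is 0.05 m for a shift and 4 degrees for a turn. A row lasts 1/8 s, in which the tool goes at most 62.5 mm and 10.7 degrees, less where a joint would pass 70% of its speed; a pose out of reach is approached as far as the arm can. A call with a number of a shift or a turn outside -1 to 1 is refused whole. A call with a gripper value outside its range is refused whole. The fingers move at their own pace and stop on an object; the grip force is fixed at half the most. Time passes only in rows, so rows that do not move let the fingers close, or fill a call up. It gives the time, the measured TCP pose, the force, the opening and the grip force at its end, in the units of the state.
- readout.get_obs(): the state, without advancing time (a new reading comes with each control period).
- get_image(name): name is "scene" or "top" or "wrist"; returns a dict with "pixels" (400x640x3 uint8, red, green, blue), "intrinsics" (3x3 intrinsics, pixels), "k1" (the pictures are not rectified: a ray, as slopes to the right and down, at radius r is drawn at 1 + k1 r^2 times it, then the intrinsics apply), "extrinsics" (4x4, takes a point from world to camera coordinates). Camera axes: x right, y down, z forward; pixel columns grow to the right and rows downward; lengths in mm; the calibration is good to about 2 mm. A picture is of the moment at which its call begins. There is no depth.
- ctrl.close_job(): hands the job in; it is judged then, once.
The state is a dict: "t": time; "qpos": joint angles; "qvel": joint speeds; "joint_torque": joint torques, N m; "ee_pos": TCP position; "orientation": TCP orientation; "ft_force": force on the tool from outside, world axes, zero at the start; "moment": the same for the moment, N m; "width": finger opening in mm; "grasp_force": force on a finger pad.
Only numpy, scipy, OpenCV 4.12 (cv2) and the standard library are available. Lean on these libraries where they do the work, as an engineer would, in place of code of your own. Each camera call takes 0.05 s, during which the arm holds its last target. There are 200 camera calls.

## Working session

There is one attempt and no reset: what is moved stays moved. The work goes in short steps, Python scripts to look and compute and a tool call to move; the robot and the scene stay as the last step left them, time stands still between calls to the robot, and variables do not carry over. Pictures are saved under pics/ and viewed, at most 10 in all, crops included, and the job is handed in when it is done.

Besides the shell and the picture viewer there is one more tool, called after "Request:" in YAML: its name, and indented under it one key for each argument. step_arm: Moves the arm, as the interface text tells. Shift numbers are shares of 0.05 m and turn numbers shares of 4 degrees, none past 1 either way. Its arguments: {"type":"object","properties":{"targets":{"type":"array"}},"required":["targets"]}

```bash
mkdir -p pics; cat > h.py <<'E'
import numpy as np, cv2
from workcell import readout, get_image, ctrl
def shot(n,f=None):
    im=get_image(n)
    if f: cv2.imwrite('pics/'+f,im['pixels'][:,:,::-1])
    return im
def ray(im,px):
    K=np.array(im['intrinsics']);E=np.array(im['extrinsics'])
    k=im['k1']; D=np.array([k,0,0,0,0.])
    s=cv2.undistortPoints(np.array([[px]],float),K,D)[0,0]
    R=E[:3,:3]; return -R.T@E[:3,3], R.T@np.array([s[0],s[1],1])
def onz(im,px,z):
    o,d=ray(im,px); return o+d*(z-o[2])/d[2]
def proj(im,P):
    E=np.array(im['extrinsics']);c=E[:3,:3]@np.array(P,float)+E[:3,3]
    s=c[:2]/c[2]; s=s*(1+im['k1']*(s@s)); K=np.array(im['intrinsics'])
    return K[:2,:2]@s+K[:2,2]
def tri(a,pa,b,pb):
    o1,d1=ray(a,pa);o2,d2=ray(b,pb)
    t=np.linalg.lstsq(np.c_[d1,-d2],o2-o1,rcond=None)[0]
    p,q=o1+d1*t[0],o2+d2*t[1]; return (p+q)/2,np.linalg.norm(p-q)
E
python3 -c "
from h import *
a=shot('top','top.png');b=shot('scene','scene.png')
for i in (a,b):print(i['intrinsics'],i['k1'],i['extrinsics'])
print(readout.get_obs())"
```

```text
[[436.45335386   0.         325.4739765 ]
 [  0.         436.45335386 189.68349414]
 [  0.           0.           1.        ]] -0.042915375548336916 [[-1.79773667e-02 -9.99808355e-01  7.75037057e-03 -4.21498641e+00]
 [-9.93517611e-01  1.69929372e-02 -1.12401057e-01  4.90373343e+02]
 [ 1.12247814e-01 -9.72080467e-03 -9.93632696e-01  1.26052444e+03]
 [ 0.00000000e+00  0.00000000e+00  0.00000000e+00  1.00000000e+00]]
[[436.9079689    0.         321.40641387]
 [  0.         436.9079689  197.15712112]
 [  0.           0.           1.        ]] 0.0064097888948550855 [[ 8.46219949e-01  5.32675142e-01 -1.29996374e-02 -3.81052173e+02]
 [ 4.46362729e-01 -7.22003487e-01 -5.28650432e-01 -1.44584861e+02]
 [-2.90984727e-01  4.41551988e-01 -8.48740084e-01  1.40994805e+03]
 [ 0.00000000e+00  0.00000000e+00  0.00000000e+00  1.00000000e+00]]
{'t': 0.1, 'qpos': array([ 1.12702061e+00,  4.23797413e-01,  1.63054995e+00,  1.22413900e-05,
        1.08861207e+00, -1.90078352e-02]), 'qvel': array([ 0.00138068, -0.00233823, -0.00114552,  0.00101631,  0.00017141,
        0.00044647]), 'joint_torque': array([-6.30533168e-05, -5.45618033e+01, -2.74324250e+01,  6.45774929e-02,
        1.87791756e-02, -4.92059701e-05]), 'ee_pos': array([257.45097159, 569.26388969, 403.98366395]), 'orientation': array([-6.62159348e-01, -3.07068549e+00,  2.08559000e-03]), 'ft_force': array([-0.29368822, -0.69967564, -0.09237429]), 'moment': array([-0.00462528, -0.03320548, -0.0183288 ]), 'grasp_force': 0.0, 'width': 87.97507398277665}
```

View pics/top.png

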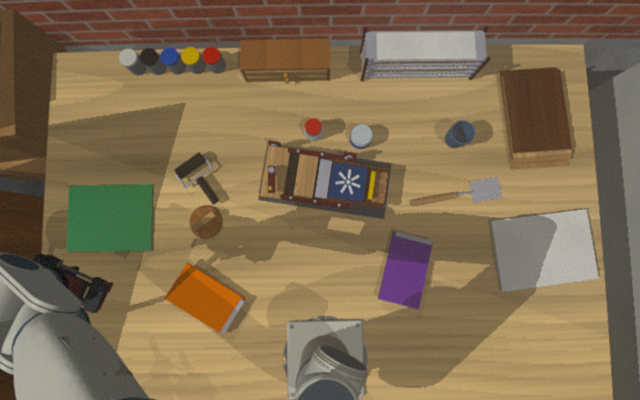

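View pics/scene.png

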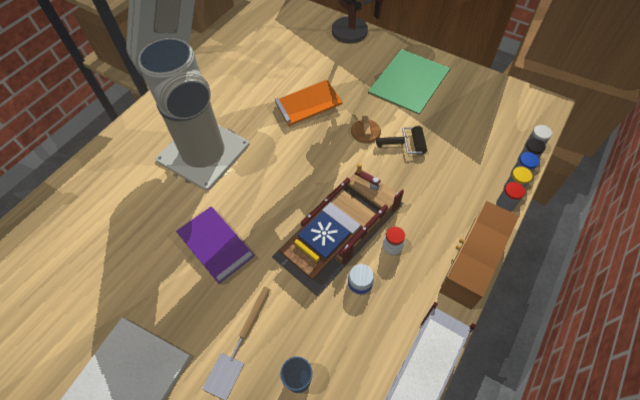

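```bash
python3 -c "
import cv2
a=cv2.imread('pics/top.png')[125:230,245:405];cv2.imwrite('pics/tc.png',cv2.resize(a,None,fx=5,fy=5,interpolation=2)[:, :800])
a=cv2.imread('pics/scene.png')[160:300,265:415];cv2.imwrite('pics/sc.png',cv2.resize(a,None,fx=4,fy=4,interpolation=2))"
```

```text
(no output)
```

View pics/tc.png

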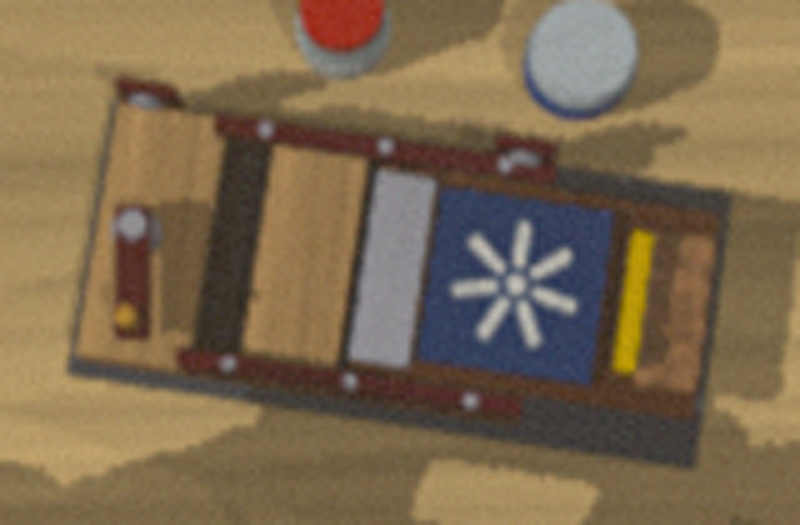

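View pics/sc.png

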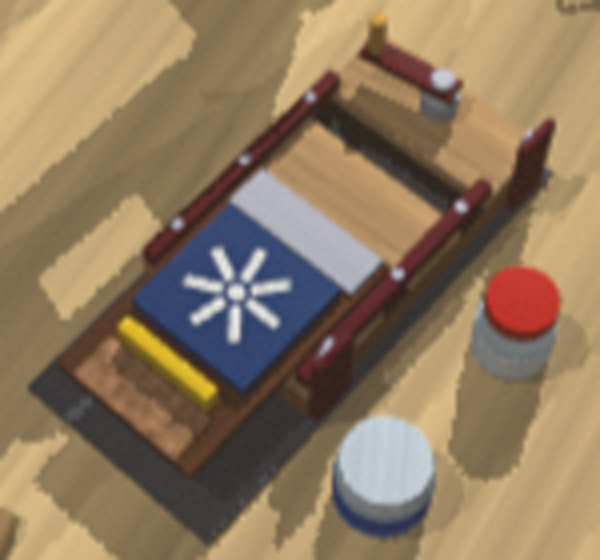

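```bash
cat > m.py <<'E'
from h import *
a=get_image('top');b=get_image('scene')
T=lambda x,y:((x+.5)/5+244.5,(y+.5)/5+124.5)
S=lambda x,y:((x+.5)/4+264.5,(y+.5)/4+159.5)
def cen(im,lo,hi,box):
    x0,y0,x1,y1=box
    m=cv2.inRange(cv2.cvtColor(im['pixels'],cv2.COLOR_RGB2HSV),lo,hi); k=np.zeros_like(m);k[y0:y1,x0:x1]=m[y0:y1,x0:x1]
    r=cv2.minAreaRect(cv2.findNonZero(k)); M=cv2.moments(k,True)
    return (M['m10']/M['m00'],M['m01']/M['m00']),r
bt=(245,125,405,230);bs=(265,160,415,300)
Y=((22,150,120),(35,255,255))
for n,z in (('ridge',82),):
    ct,rt=cen(a,*Y,(360,160,385,205));cs,rs=cen(b,*Y,(290,230,325,265))
    print(n,ct,cs,onz(a,ct,z),onz(b,cs,z),tri(a,ct,b,cs))
    bx=cv2.boxPoints(rt);print('corners',[onz(a,p,z)[:2].round(1) for p in bx])
for n,t,s,z in (('cap',T(132,222),S(443,75),86),('pintop',T(124,313),S(378,20),116),
 ('plateA',T(728,195),S(213,540),8),('plateB',T(693,465),S(30,387),8),('plateC',T(70,372),None,8),
 ('noseL',T(437,178),S(382,263),66),('noseR',T(408,367),S(232,205),66),('noseF_L',T(378,170),S(348,290),66)):
    print(n,onz(a,t,z).round(1),*( (onz(b,s,z).round(1),tri(a,t,b,s)) if s else ()))
ct,rt=cen(a,(100,80,40),(125,255,255),(325,155,372,205))
print('block',[onz(a,p,74)[:2].round(1) for p in cv2.boxPoints(rt)])
E
python3 m.py
```

```text
ridge (371.2835820895522, 184.82835820895522) (306.52941176470586, 249.44444444444446) [ 495.70817763 -142.31697975   82.        ] [ 495.30808257 -141.95429742   82.        ] (array([ 495.57923237, -142.24198708,   82.83908955]), np.float64(0.06871699672356879))
corners [array([ 456.3, -129.5]), array([ 536.5, -141.8]), array([ 534.6, -155.1]), array([ 454.4, -142.6])]
cap [545.2 140.9  86. ] [541.5 145.6  86. ] (array([543.72419312, 139.87575757,  94.8282199 ]), np.float64(0.08912305608789262))
pintop [489.7 142.  116. ] [487.6 143.4 116. ] (array([488.98678505, 141.35417919, 119.51131842]), np.float64(0.8506579590510183))
plateA [ 568.5 -210.2    8. ] [ 570.1 -207.5    8. ] (array([ 569.32436765, -208.94517401,    9.6220475 ]), np.float64(2.9514564253546536))
plateB [ 405.8 -183.6    8. ] [ 404.5 -182.2    8. ] (array([ 405.61664728, -183.13915309,   11.08030312]), np.float64(0.010354975181428198))
plateC [467.8 187.4   8. ]
noseL [571.2 -32.8  66. ] [575.1   0.8  66. ] (array([573.98778706, -25.0498467 , 102.50869846]), np.float64(23.061025323235253))
noseR [461.9 -14.1  66. ] [464.3 -14.3  66. ] (array([462.84374164, -13.57894511,  63.4198081 ]), np.float64(1.6834688233739874))
noseF_L [576.4   1.2  66. ] [565.8 -29.2  66. ] (array([570.31206005,  -7.74602497,  41.43728123]), np.float64(27.591023489241767))
block [array([467.2, -19.3]), array([564.1, -35.6]), array([ 547.7, -133. ]), array([ 451. , -115.8])]
```

Request:
step_arm:
  targets:
    - [[0.234, -0.735, 0, 0, 0, -0.938, 0], [0.234, -0.735, 0, 0, 0, -0.938, 0], [0.234, -0.735, 0, 0, 0, -0.938, 0], [0.234, -0.735, 0, 0, 0, -0.938, 0], [0.234, -0.735, 0, 0, 0, -0.938, 0]]

```text
t: 0.82
ee_pos: [316.2, 384.5, 404.6]
orientation: [1.157, 2.921, -0.0]
ft_force: [0.8, -0.9, 0.3]
width: 41.2
grasp_force: 0.0
```

Request:
step_arm:
  targets:
    - [[0.234, -0.735, 0, 0, 0, -0.938, 0], [0.234, -0.735, 0, 0, 0, -0.938, 0], [0.234, -0.735, 0, 0, 0, -0.938, 0], [0.234, -0.735, 0, 0, 0, -0.938, 0], [0.234, -0.735, 0, 0, 0, -0.938, 0]]

```text
t: 1.45
ee_pos: [374.7, 200.7, 404.7]
orientation: [1.617, 2.693, 0.0]
ft_force: [0.3, 0.8, 0.4]
width: 0.7
grasp_force: 0.0
```

Request:
step_arm:
  targets:
    - [[0.234, -0.735, 0, 0, 0, -0.938, 0], [0.234, -0.735, 0, 0, 0, -0.938, 0], [0.234, -0.735, 0, 0, 0, -0.938, 0], [0.234, -0.735, 0, 0, 0, -0.938, 0], [0.234, -0.735, 0, 0, 0, -0.938, 0]]

```text
t: 2.08
ee_pos: [433.2, 16.9, 404.8]
orientation: [2.035, 2.393, 0.0]
ft_force: [0.2, 0.4, -0.6]
width: 0.8
grasp_force: 0.0
```

Request:
step_arm:
  targets:
    - [[0.234, -0.735, -0.2, 0, 0, -0.938, 0], [0.234, -0.735, -0.2, 0, 0, -0.938, 0], [0.234, -0.735, -0.2, 0, 0, -0.938, 0], [0.234, -0.735, -0.2, 0, 0, -0.938, 0], [0.234, -0.735, -0.2, 0, 0, -0.938, 0]]

```text
t: 2.7
ee_pos: [491.8, -166.9, 354.3]
orientation: [-2.398, -2.03, -0.0]
ft_force: [-0.4, -0.5, -0.4]
width: 0.9
grasp_force: 0.0
```

```bash
python3 -c "
from h import *
w=shot('wrist','w1.png')
m=cv2.inRange(cv2.cvtColor(w['pixels'],cv2.COLOR_RGB2HSV),(22,150,120),(35,255,255))
n,l,s,c=cv2.connectedComponentsWithStats(m);i=1+s[1:,4].argmax();print(s[i])
r=cv2.minAreaRect(cv2.findNonZero((l==i).astype(np.uint8)))
P=[onz(w,p,82)[:2].round(1) for p in cv2.boxPoints(r)];print(P,np.mean(P,0))
m=cv2.inRange(cv2.cvtColor(w['pixels'],cv2.COLOR_RGB2HSV),(100,80,40),(125,255,255))
n,l,s,c=cv2.connectedComponentsWithStats(m);i=1+s[1:,4].argmax();print(s[i])
r=cv2.minAreaRect(cv2.findNonZero((l==i).astype(np.uint8)))
P=[onz(w,p,74)[:2].round(1) for p in cv2.boxPoints(r)];print(P,np.mean(P,0))
print(proj(w,[491.8,-166.9,172]))
"
```

```text
[ 280  170   89   18 1243]
[array([ 455.9, -142.8]), array([ 459.5, -128.1]), array([ 535.3, -143.3]), array([ 533. , -158.3])] [ 495.925 -143.125]
[  264    37   124   124 10708]
[array([467.4, -23. ]), array([564.1, -39.1]), array([ 554.1, -137.1]), array([ 445.5, -119. ])] [507.775 -79.55 ]
[324.12954306 249.68163551]
```

View pics/w1.png

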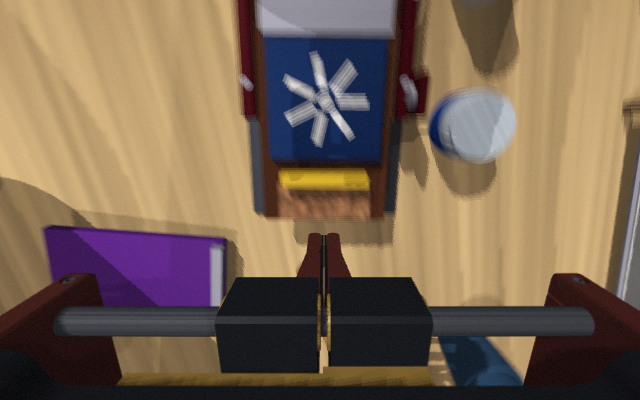

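Request:
step_arm:
  targets:
    - [[0, 0, -0.6, 0, 0, 0, 0], [0, 0, -0.6, 0, 0, 0, 0], [0, 0, -0.5, 0, 0, 0, 0], [0, 0, -0.3, 0, 0, 0, 0], [0, 0, -0.1, 0, 0, 0, 0]]

```text
t: 3.38
ee_pos: [491.4, -165.4, 249.0]
orientation: [-2.395, -2.032, 0.001]
ft_force: [0.7, 0.2, 0.4]
width: 0.8
grasp_force: 0.0
```

Request:
step_arm:
  targets:
    - [[0, 0, -0.06, 0, 0, 0, 0], [0, 0, -0.06, 0, 0, 0, 0], [0, 0, -0.06, 0, 0, 0, 0], [0, 0, -0.06, 0, 0, 0, 0], [0, 0, 0, 0, 0, 0, 0]]

```text
t: 4.0
ee_pos: [491.9, -165.8, 237.8]
orientation: [2.395, 2.032, 0.001]
ft_force: [-0.5, -2.0, 2.4]
width: 0.4
grasp_force: 1.5
```

Request:
step_arm:
  targets:
    - [[0, 0, -0.04, 0, 0, 0, 0], [0, 0, -0.04, 0, 0, 0, 0], [0, 0, -0.04, 0, 0, 0, 0], [0, 0, -0.04, 0, 0, 0, 0], [0, 0, 0, 0, 0, 0, 0]]

```text
t: 4.62
ee_pos: [491.6, -165.5, 229.5]
orientation: [-2.395, -2.032, 0.0]
ft_force: [0.4, -1.6, 1.8]
width: 0.8
grasp_force: 1.4
```

```bash
python3 -c "
from h import *
print(readout.get_obs()['ft_force'])
b=shot('scene')['pixels'][160:300,265:415,::-1];cv2.imwrite('pics/s2.png',cv2.resize(b,None,fx=4,fy=4,interpolation=2))"
```

```text
[ 0.4370138  -1.55913714  1.77419083]
```

View pics/s2.png

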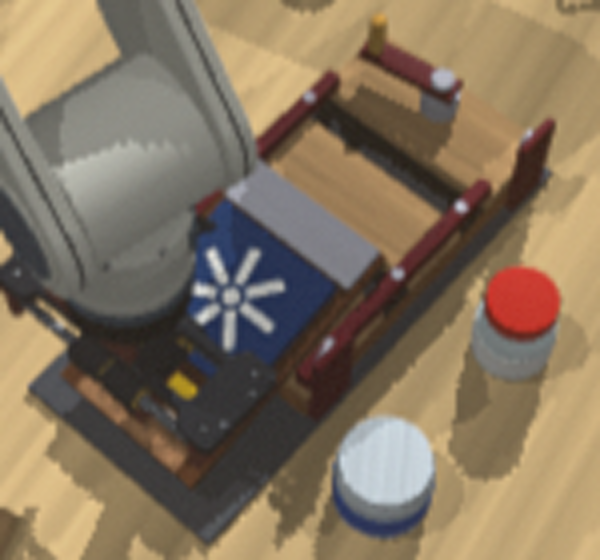

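Request:
step_arm:
  targets:
    - [[0.0165, 0.1, 0, 0, 0, 0, 0], [0.0165, 0.1, 0.01, 0, 0, 0, 0], [0.0165, 0.1, 0.01, 0, 0, 0, 0], [0.0165, 0.1, 0.015, 0, 0, 0, 0], [0, 0, 0, 0, 0, 0, 0]]

```text
t: 5.3
ee_pos: [495.3, -146.1, 232.4]
orientation: [2.393, 2.032, 0.0]
ft_force: [-0.8, -8.2, 8.8]
width: 0.5
grasp_force: 7.5
```

```bash
cat > sv.py <<'E'
from h import *
import sys
a=shot('top');b=shot('scene')
A=cv2.resize(a['pixels'][125:230,245:405,::-1],None,fx=4,fy=4,interpolation=2)
B=cv2.resize(b['pixels'][160:300,265:415,::-1],None,fx=4,fy=4,interpolation=2)[::1]
B=cv2.resize(B,(450,420)) if 0 else B
cv2.imwrite('pics/'+sys.argv[1],cv2.resize(np.vstack([A[:,:600],B])[:980],(360,588)) if 0 else B)
def cen(im,lo,hi,box):
    x0,y0,x1,y1=box
    m=cv2.inRange(cv2.cvtColor(im['pixels'],cv2.COLOR_RGB2HSV),lo,hi); k=np.zeros_like(m);k[y0:y1,x0:x1]=m[y0:y1,x0:x1]
    return k
# nose plate: grey low-sat bright, in top view between rails
k=cen(a,(100,0,90),(140,60,220),(285,150,345,205))
n,l,s,c=cv2.connectedComponentsWithStats(k);i=1+s[1:,4].argmax()
r=cv2.minAreaRect(cv2.findNonZero((l==i).astype(np.uint8)))
v=np.array([.165,.986])
for z in (66,78,90): print(z,[round(float((onz(a,p,z)[:2]-[520.2,0])@v),1) for p in cv2.boxPoints(r)])
print(s[i],readout.get_obs()['ee_pos'])
E
python3 sv.py s3.png
```

```text
66 [10.3, -6.7, -8.0, 9.0]
78 [9.9, -6.9, -8.2, 8.6]
90 [9.5, -7.1, -8.4, 8.3]
[315 193   7   4  17] [ 495.29573888 -146.11351268  232.35136879]
```

View pics/s3.png

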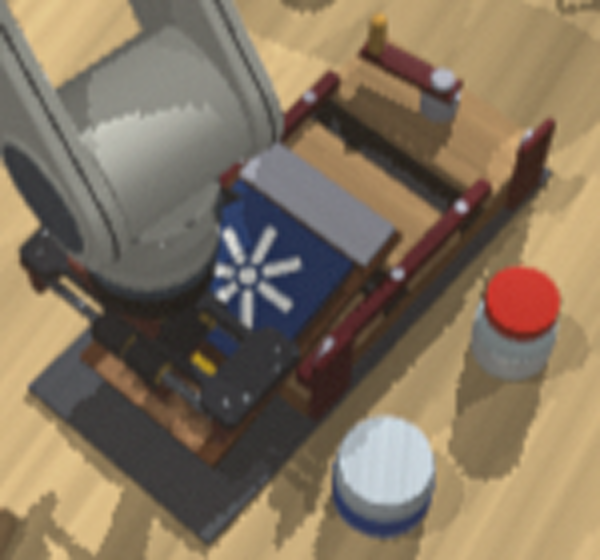

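Request:
step_arm:
  targets:
    - [[0.0165, 0.1, 0.025, 0, 0, 0, 0], [0.0165, 0.1, 0.025, 0, 0, 0, 0], [0.0165, 0.1, 0.025, 0, 0, 0, 0], [0, 0, 0.03, 0, 0, 0, 0], [0, 0, 0.03, 0, 0, 0, 0]]

```text
t: 6.02
ee_pos: [498.1, -131.2, 239.4]
orientation: [2.393, 2.031, 0.002]
ft_force: [0.5, -6.6, 10.2]
width: 0.1
grasp_force: 5.8
```

Request:
step_arm:
  targets:
    - [[0, 0, 0.06, 0, 0, 0, 0], [0, 0, 0.06, 0, 0, 0, 0], [0, 0, 0.06, 0, 0, 0, 0], [0, 0, 0.06, 0, 0, 0, 0], [0, 0, 0.04, 0, 0, 0, 0]]

```text
t: 6.65
ee_pos: [497.3, -130.5, 252.2]
orientation: [-2.395, -2.032, 0.0]
ft_force: [0.2, 0.2, 0.1]
width: 0.4
grasp_force: 0.0
```

```bash
python3 sv.py s4.png
```

```text
66 [-11.3, -16.9, -71.0, -65.1]
78 [-11.4, -17.0, -70.6, -64.8]
90 [-11.6, -17.1, -70.2, -64.4]
[325 170  20  22  90] [ 497.37271245 -130.52962689  252.3288405 ]
```

View pics/s4.png

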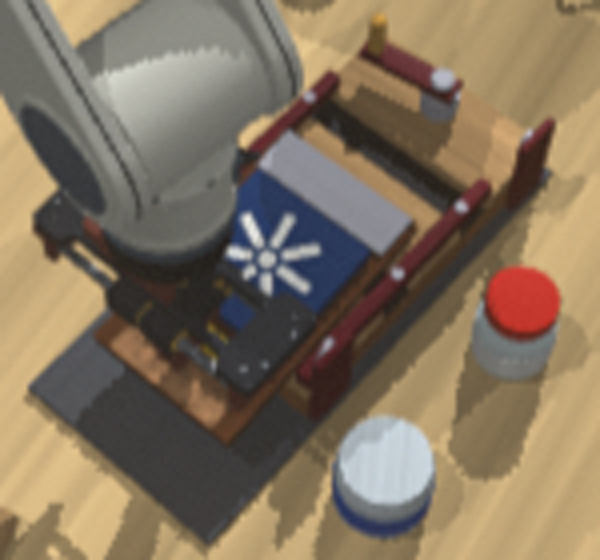

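Request:
step_arm:
  targets:
    - [[0.0165, 0.1, -0.04, 0, 0, 0, 0], [0.0165, 0.1, 0, 0, 0, 0, 0], [0.0165, 0.1, 0, 0, 0, 0, 0], [0.0165, 0.1, 0, 0, 0, 0, 0], [0.0165, 0.1, 0, 0, 0, 0, 0]]

```text
t: 7.38
ee_pos: [501.5, -105.2, 250.2]
orientation: [2.395, 2.033, -0.0]
ft_force: [-1.5, -3.3, 2.6]
width: 0.3
grasp_force: 2.0
```

Request:
step_arm:
  targets:
    - [[0.0165, 0.1, 0, 0, 0, 0, 0], [0.0165, 0.1, 0, 0, 0, 0, 0], [0.0165, 0.1, 0, 0, 0, 0, 0], [0.01, 0.06, 0, 0, 0, 0, 0], [0, 0, 0, 0, 0, 0, 0]]

```text
t: 8.0
ee_pos: [504.3, -87.0, 249.9]
orientation: [-2.395, -2.032, 0.0]
ft_force: [1.4, 0.2, -0.1]
width: 0.8
grasp_force: 0.0
```

Request:
step_arm:
  targets:
    - [[0.01, 0.06, 0, 0, 0, 0, 0], [0.01, 0.06, 0, 0, 0, 0, 0], [0.01, 0.06, 0, 0, 0, 0, 0], [0.01, 0.06, 0, 0, 0, 0, 0], [0, 0, 0, 0, 0, 0, 0]]

```text
t: 8.62
ee_pos: [506.5, -75.3, 250.2]
orientation: [-2.395, -2.032, -0.0]
ft_force: [1.0, 0.2, -0.8]
width: 0.3
grasp_force: 0.0
```

Request:
step_arm:
  targets:
    - [[0.007, 0.04, 0, 0, 0, 0, 0], [0.007, 0.04, 0, 0, 0, 0, 0], [0.007, 0.04, 0, 0, 0, 0, 0], [0, 0, 0, 0, 0, 0, 0], [0, 0, 0, 0, 0, 0, 0]]

```text
t: 9.25
ee_pos: [507.5, -69.4, 250.2]
orientation: [-2.396, -2.032, -0.0]
ft_force: [0.5, 0.4, 0.5]
width: 0.4
grasp_force: 0.0
```

```bash
python3 sv.py s5.png
```

```text
66 [49.8, 52.8, -1.3, -3.9]
78 [49.0, 52.0, -1.5, -4.2]
90 [48.2, 51.2, -1.8, -4.4]
[303 167  20  25 118] [507.48075737 -69.4919603  250.18067689]
```

View pics/s5.png

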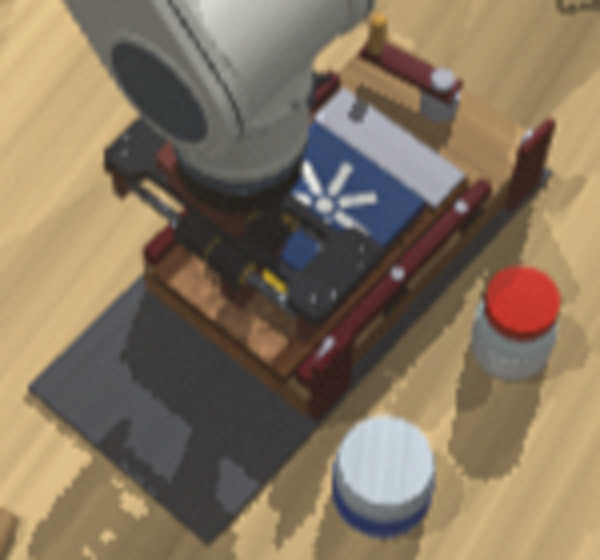

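Request:
step_arm:
  targets:
    - [[0.007, 0.04, 0, 0, 0, 0, 0], [0.007, 0.04, 0, 0, 0, 0, 0], [0.007, 0.04, 0, 0, 0, 0, 0], [0, 0, 0, 0, 0, 0, 0], [0, 0, 0, 0, 0, 0, 0]]

```text
t: 9.98
ee_pos: [507.7, -66.2, 250.3]
orientation: [2.392, 2.033, -0.007]
ft_force: [-7.7, -26.2, 4.2]
width: 0.4
grasp_force: 13.5
```

Request:
step_arm:
  targets:
    - [[-0.013, -0.08, 0, 0, 0, 0, 0], [-0.013, -0.08, 0, 0, 0, 0, 0], [-0.013, -0.08, 0, 0, 0, 0, 0], [0, 0, 0.5, 0, 0, 0, 0], [0, 0, 0.9, 0, 0, 0, 0]]

```text
t: 10.6
ee_pos: [506.0, -75.3, 319.6]
orientation: [-2.393, -2.031, 0.004]
ft_force: [0.5, -0.8, -0.6]
width: 0.7
grasp_force: 0.0
```

Request:
step_arm:
  targets:
    - [[0, 0.2, 0.3, 0, 0, 0, 0], [-0.06, 0.9, 0, 0, 0, 0, 0], [-0.06, 0.9, 0, 0, 0, 0, 0], [-0.06, 0.9, 0, 0, 0, 0, 0], [-0.06, 0.9, 0, 0, 0, 0, 0]]

```text
t: 11.22
ee_pos: [493.9, 116.3, 334.6]
orientation: [-2.395, -2.032, 0.001]
ft_force: [0.6, -0.8, 0.0]
width: 0.6
grasp_force: 0.0
```

Request:
step_arm:
  targets:
    - [[-0.04, 0.6, 0, 0, 0, 0, 0], [0, 0.5, 0, 0, 0, 0, 0], [0, 0, -0.4, 0, 0, 0, 0], [0, 0, -0.5, 0, 0, 0, 0], [0, 0, -0.28, 0, 0, 0, 0]]

```text
t: 11.85
ee_pos: [491.8, 169.8, 274.5]
orientation: [-2.394, -2.033, 0.003]
ft_force: [0.5, -0.5, 0.7]
width: 0.2
grasp_force: 0.0
```

```bash
python3 -c "
from h import *
a=shot('top');b=shot('scene')
v=np.array([.165,.986]);u=np.array([.986,-.165])
for im,box,n in ((b,(345,155,372,175),'pin'),):
    x0,y0,x1,y1=box
    m=cv2.inRange(cv2.cvtColor(im['pixels'],cv2.COLOR_RGB2HSV),(15,130,90),(30,255,255));k=np.zeros_like(m);k[y0:y1,x0:x1]=m[y0:y1,x0:x1]
    print(cv2.boundingRect(k))
m=cv2.inRange(cv2.cvtColor(a['pixels'],cv2.COLOR_RGB2HSV),(22,150,120),(35,255,255));k=np.zeros_like(m);k[150:215,325:395]=m[150:215,325:395]
M=cv2.moments(k,True);p=onz(a,(M['m10']/M['m00'],M['m01']/M['m00']),82)[:2]-[520.2,0];print('ridge jig',p@u,p@v,M['m00'])
A=cv2.resize(a['pixels'][125:230,245:405,::-1],None,fx=4,fy=4,interpolation=2)
B=cv2.resize(b['pixels'][160:240,310:415,::-1],None,fx=4,fy=4,interpolation=2)
c=np.zeros((600,640,3),np.uint8);c[:A.shape[0],:640]=A
cv2.imwrite('pics/t6.png',A)
"
```

```text
(357, 163, 5, 10)
ridge jig -4.167745221366959 -52.691042418444354 108.0
```

Request:
step_arm:
  targets:
    - [[-0.023, -0.26, 0, 0, 0, 0, 0], [-0.003, -0.2, 0, 0, 0, 0, 0], [-0.003, -0.2, 0, 0, 0, 0, 0], [0.014, -0.18, 0, 0, 0, 0, 0], [0.014, -0.18, 0, 0, 0, 0, 0]]

```text
t: 12.58
ee_pos: [493.6, 117.9, 277.3]
orientation: [2.395, 2.031, 0.005]
ft_force: [-0.7, 0.8, 0.7]
width: 0.5
grasp_force: 0.7
```

Request:
step_arm:
  targets:
    - [[0.11, -0.15, 0, 0, 0, 0, 0], [0.11, -0.15, 0, 0, 0, 0, 0], [0.09, -0.06, 0, 0, 0, 0, 0], [0.09, -0.06, 0, 0, 0, 0, 0], [0.09, -0.06, 0, 0, 0, 0, 0]]

```text
t: 13.2
ee_pos: [517.4, 94.4, 276.1]
orientation: [-2.395, -2.032, -0.0]
ft_force: [-1.4, -0.0, -0.4]
width: 0.5
grasp_force: 0.8
```

Push on gently to the stop.

Request:
step_arm:
  targets:
    - [[0.06, -0.01, 0, 0, 0, 0, 0], [0.06, -0.01, 0, 0, 0, 0, 0], [0.04, -0.01, 0, 0, 0, 0, 0], [0, 0, 0, 0, 0, 0, 0], [0, 0, 0, 0, 0, 0, 0]]

```text
t: 13.82
ee_pos: [522.8, 93.3, 275.7]
orientation: [-2.392, -2.029, 0.008]
ft_force: [-12.5, 2.9, 8.4]
width: -0.1
grasp_force: 6.1
```

Request:
step_arm:
  targets:
    - [[-0.2, 0.03, 0, 0, 0, 0, 0], [-0.3, 0.05, 0, 0, 0, 0, 0], [0, 0, 0.9, 0, 0, 0, 0], [-0.5, 0.9, 0.5, 0, 0, 0, 0], [-0.5, 0.9, 0, 0, 0, 0, 0]]

```text
t: 14.45
ee_pos: [449.8, 187.8, 348.4]
orientation: [2.396, 2.029, 0.008]
ft_force: [0.9, 0.0, 0.5]
width: 0.6
grasp_force: 0.0
```

Request:
step_arm:
  targets:
    - [[-0.5, 0.9, 0, 0, 0, 0, 0], [-0.5, 0.9, 0, 0, 0, 0, 0], [0, 0.9, 0, 0, 0, 0, 0], [0, 0.9, 0, 0, 0, 0, 0], [0, 0, 0, 0, 0, 0, 0]]

```text
t: 15.08
ee_pos: [399.5, 369.3, 346.3]
orientation: [-2.392, -2.036, -0.003]
ft_force: [0.4, -0.0, -0.2]
width: 0.5
grasp_force: 0.0
```

```bash
python3 -c "
from h import *
a=shot('top')
v=np.array([.165,.986]);u=np.array([.986,-.165])
m=cv2.inRange(cv2.cvtColor(a['pixels'],cv2.COLOR_RGB2HSV),(22,150,120),(35,255,255));k=np.zeros_like(m);k[150:215,335:395]=m[150:215,335:395]
M=cv2.moments(k,True);p=onz(a,(M['m10']/M['m00'],M['m01']/M['m00']),82)[:2]-[520.2,0];print('ridge jig',p@u,p@v,M['m00'])
J=lambda x,y,z:[520.2+x*.986+y*.165,-x*.165+y*.986,z]
print('expect pin px (crop x5)',(proj(a,J(0,90,116))-[244.5,124.5])*5,'nose front edge',(proj(a,J(-40,105,66))-[244.5,124.5])*5)
cv2.imwrite('pics/t7.png',cv2.resize(a['pixels'][125:230,245:405,::-1],None,fx=5,fy=5,interpolation=2))
"
```

```text
ridge jig -1.169353835410884 -52.93442642130246 91.0
expect pin px (crop x5) [220.75545645 230.40108848] nose front edge [190.59444338 308.41137434]
```

View pics/t7.png

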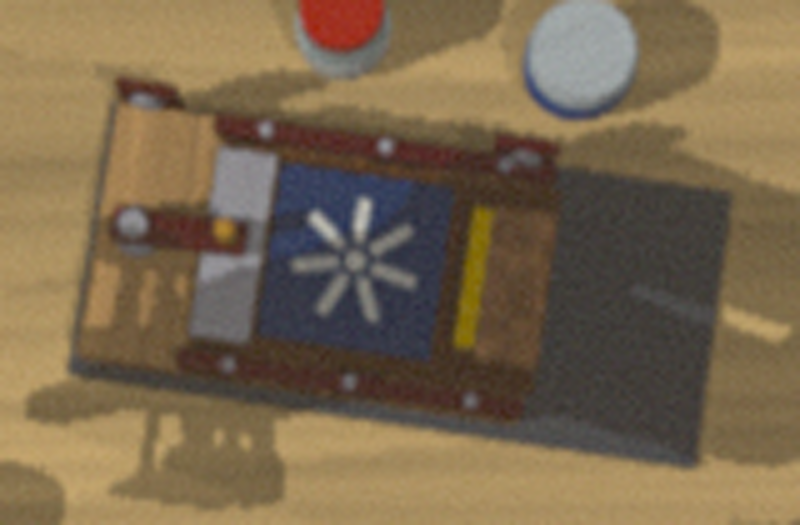

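```bash
python3 -c "
from h import *
print(ctrl.close_job())"
```

```text
the job is handed in; nothing more can be done
None
```

The job is handed in at about 15 s: the last picture shows the carrier seated against the printing notch's far wall and the hold-down arm swung fully over the nose. I didn't touch the inked block or move any bystanders, and no verdict came back.

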